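# Unclip the longest dowel and lay it in the drilling jig

## Robot

A 7-joint arm with a two-finger parallel gripper is mounted at the origin on the work surface; the furniture and walls round the work are solid. World frame = base frame: x ahead of the robot, y to its left, z up, the work surface at z = 0. Lengths are in mm, angles in rad, forces in N, time in s.
With the tool pointing down it reaches from about 400 to 850 mm from the base axis. Payload 10.4 kg.
Tool frame: the origin (TCP) lies at the centre of the arm's flange, where the gripper is bolted on; the fingertips stand 173 mm ahead of it and the grasp point (between the pads) lies 155 mm ahead of it; z points along the fingers, y is the line along which they close (so a half turn about z gives the same grasp; the last joint's range is limited). The gripper opens to 85 mm and grips with 20 to 120 N. Pads are 22 mm wide; open, the fingers measure 114 mm over their backs; the gripper's body (76 mm by 85 mm) begins 54 mm behind the grasp point. The pads swing forward as they close: fully open they stand 13 mm farther back than shut.
Start: joints at [1.105, 0.332, -0.065, 1.46, 0.022, 1.35, -0.088], TCP at [267.808, -564.722, 404.738] pointing down, gripper open.
Joint ranges: [-2.6, 2.6], [-0.5, 2.12], [-1.47, 1.34], [0.16, 2.42], [-1.27, 4.41], [0.06, 2.06], [-2.6, 2.6]. Speed limits (rad/s): [2.22, 2.22, 2.79, 2.79, 3.14, 3.14, 3.14].

## Interface

Orientations are given as [roll, pitch, yaw] about the fixed x, y, z axes, in that order (R = Rz(yaw) Ry(pitch) Rx(roll)).
In Python, from station import observe, get_image, camera_model, hand_in, boxes_of gives the robot as it stands. The module is installed in compiled form; this text tells all that it offers.
- The arm moves only by the shell command python3 -m jog 'ROWS' [FORCE]. ROWS is one flat JSON list of numbers that holds 1 to 12 rows one after another, with no inner brackets; each row has 5 numbers: the opening from 0.0 (shut) to 1.0 (fully open), then dx, dy, dz in mm, then a turn about the tool's z in rad; each row is the pose to reach, as a shift and turn from the pose commanded when the command began, along the tool's axes at that moment; what a row does not reach only later rows make up. A row lasts 1/10 s, in which the tool goes at most 50 mm and 0.15 rad, less where a joint would pass 70% of its speed; a pose out of reach is approached as far as the arm can. The fingers move at their own pace and stop on an object; FORCE is the grip in N (left out, the last holds). Time passes only in rows, so rows that do not move let the fingers close. It prints the time, the measured TCP pose, the force, the opening and the grip force at its end. Input that does not fit is refused with a message, and nothing moves.
- observe(): the state, without advancing time (a new reading comes with each control period).
- get_image(name): name is "side" or "top" or "wrist"; returns the picture (400x640x3 uint8, red, green, blue); there is no depth.
- camera_model(name): a dict with "fx", "fy", "cx", "cy" (pixels), "extrinsics" (4x4, takes a point from camera to world coordinates). Camera axes: x right, y down, z forward; pixel columns grow to the right and rows downward; lengths in mm; the calibration is good to about 2 mm. A picture is of the moment at which its call begins: read the wrist's pose just before it. camera_model takes no time and is no camera call; for the wrist camera it gives the pose at the moment of the call.
- hand_in(): hands the job in; it is judged then, once.
Trained networks look in the newest picture that a camera, given by its name, has taken for a name from the list of things; names that differ only in an ending like _2 or _b are one class to them, and where a whole thing is asked for, a point or a joint stands for the part that bears it (a point fixed in the world has none). Each returns a list of dicts, best first, with "confidence" (0 to 1); they miss things now and then, are a little off and sometimes report something else, mostly with a low value. They report only what shows in the picture. A call takes as long as a camera call.
- boxes_of(camera, target): "centre" ([x, y, z] in mm, in world coordinates, good to about 4 mm: the middle of the surface that is visible of it).
The state is a dict: "clock": time; "q": joint angles; "joint_vel": joint speeds; "joint_efforts": joint torques, N m; "tool_pos": TCP position; "tool_rot": TCP orientation; "ft_force": force on the tool from outside, world axes, zero at the start; "ft_torque": the same for the moment, N m; "opening": opening from 0.0 (shut) to 1.0 (fully open); "gripper_force": force on a finger pad.
Only numpy, scipy, OpenCV 4.12 (cv2) and the standard library are available. Lean on these libraries where they do the work, as an engineer would, in place of code of your own. Each camera call takes 0.05 s, during which the arm holds its last target. There are 200 camera calls.

## Task

Take the longest of the three wooden dowels out of its spring clips on the sloping rack and lay it in the two V rests of the drilling jig with one end up against the jig's stop. Leave the other two dowels clipped where they are, and do not knock over or shove aside the tins, the jar and the glue bottle.

Things in the scene. Friction and masses are not known exactly. Their poses are not given: they have to be found in the camera images.
- rack: Plywood rack fixed to the table, 220 mm wide (y). Origin on the table, x away from its front, z up. Its face slopes up along +x at 35 degrees to the table. Three dowels lie on it side by side at y -75, 0, +75 mm (which is where varies), pointing straight up the slope, lower ends on a ledge. Each sits in two sprung steel C-clips.
- slope_foot (a point): Middle of the foot of the rack's slope: rack x 0, y 0, 35 mm above the table; axes of the rack. The dowels' lower ends are at the foot, their axes 30 mm square off the slope. The clips open square off the slope: 35 degrees from vertical, towards the rack's front (-x).
- rail (a point): Middle of a fixed steel rail (16 mm tube, 204 mm long along the rack's y, on side arms that run back from its ends to posts at the rack's rear): rack x 50 mm, 280 mm above the table. It crosses above the dowels and blocks a gripper that points straight down between the clips; one tilted 35 degrees, square to the slope, passes in front of and under it.
- dowel_long: The longest dowel: bare wood, 20 mm diameter, 190 mm long, 30 to 70 g. Origin on its axis at its lower end (as it stands in the rack), x along it, up the slope. Its two clips, 14 mm long along it and 30 mm wide over the flared mouths, are centred 30 and 120 mm from the lower end; pulled square off the slope they let go within 15 mm, at 8 to 16 N in all.
- dowel_long_mid (a point): Middle of the longest dowel, on its axis, 95 mm from either end; same axes as the dowel.
- dowel_medium: Dowel of the same kind, 20 mm diameter, 165 mm long, in its own clips; stays there. Origin on the axis at its lower end, x up the slope.
- dowel_short: Dowel of the same kind, 20 mm diameter, 140 mm long, in its own clips; stays there. Origin on the axis at its lower end, x up the slope.
- jig: Drilling jig fixed to the table: plywood base 230 x 70 x 14 mm, two aluminium V rests (14 mm thick along x, 45 mm wide, 90 degree V open upwards) centred at x +60 and -50 mm, and an upright stop plate, 62 mm high, its face at x +100 mm. Origin on the table under the base's middle; x along the V's towards the stop, z up. The base is 32 mm below a lying dowel's axis.
- jig_bed (a point): Point of the jig where the middle of the longest dowel is when it lies in both V's with one end (either one) against the stop: 46 mm above the table, 95 mm from the stop's face; axes of the jig (x towards the stop).
- tin: Food tin, 76 mm across, 110 mm high, standing loose; origin under its middle. Leave alone.
- jar: Glass jar with screw lid, 68 mm across, 112 mm high, standing loose; origin under its middle. Leave alone.
- glue: Glue bottle, 62 mm across, 217 mm high, standing loose; origin under its middle. Leave alone.
- paint_tin: Small paint tin, 77 mm across, 76 mm high, standing loose; origin under its middle. Leave alone.

How it is judged (in metres and radians):
On the way:
1. the longest dowel is right out of its clips (distance of dowel_long_mid from where it was at the start of the episode above 0.05 m), for 0.2 s.
At the end, for the whole second after the job is handed in: The longest dowel lies at rest in both V rests of the jig (within 3 mm sideways and in height and about 2 degrees of the V's line) with one end within 4 mm of the stop; the other two dowels are within 8 mm of where they started, in their clips (x of dowel_long_mid in the frame of jig_bed between -0.004 and 0.003 m and y of dowel_long_mid in the frame of jig_bed between -0.003 and 0.003 m and z of dowel_long_mid in the frame of jig_bed between -0.004 and 0.003 m and angle between the x axis of dowel_long_mid and the x axis of jig_bed, either way round below 0.04 rad and linear speed of dowel_long below 0.02 m/s and distance of each of dowel_medium, dowel_short from where it was at the start of the episode below 0.008 m); the robot touches nothing.
It fails at once if one of the other two dowels is pulled out of place (15 mm) (distance of any of dowel_medium, dowel_short from where it was at the start of the episode above 0.015 m).
It fails at once if a tin, the jar or the glue bottle is shoved more than 40 mm or tipped over (distance of any of tin, jar, glue, paint_tin from where it was at the start of the episode above 0.04 m or angle between any of tin, jar, glue, paint_tin's own z axis and vertical above 0.5 rad).
It also fails if it takes over 51 s, if anything falls off the work surface, if the arm or the gripper's body presses on something with over 40 N, if the wrist force passes 120 N, or if a joint passes its speed limit or range.

## Working session

There is one attempt and no reset: what is moved stays moved. The work goes in short steps, Python scripts to look and compute and a shell command to move; the robot and the scene stay as the last step left them, time stands still between calls to the robot, and variables do not carry over. Pictures are saved under pics/ and viewed, at most 10 in all, crops included, and the job is handed in when it is done.

```bash
mkdir -p pics; cat > h.py <<'E'
import numpy as np, cv2
from station import *
def save(c,n):
    im=get_image(c); cv2.imwrite(f'pics/{n}.png',im[:,:,::-1]); return im
def proj(c,p):
    m=camera_model(c); T=np.array(m['extrinsics']); q=np.linalg.inv(T)@np.r_[p,1]
    return m['fx']*q[0]/q[2]+m['cx'], m['fy']*q[1]/q[2]+m['cy']
def ray(c,u,v):
    m=camera_model(c); T=np.array(m['extrinsics']); d=T[:3,:3]@np.array([(u-m['cx'])/m['fx'],(v-m['cy'])/m['fy'],1]); return T[:3,3],d
E
python3 - <<'E'
from h import *
o=observe(); print(o['tool_pos'],o['tool_rot'],o['clock'],o['opening'])
a=save('top','top1'); b=save('side','side1')
cv2.imwrite('pics/both.png',np.vstack([a,b])[:,:,::-1])
for c in ['top','side']:
  print(c,np.round(camera_model(c)['extrinsics'],2).tolist(),camera_model(c)['fx'])
  for t in ['rack','rail','dowel_long','dowel_medium','dowel_short','jig','tin','jar','glue','paint_tin']:
    print(t,[(np.round(x['centre']).tolist(),round(x['confidence'],2)) for x in boxes_of(c,t)[:2]])
E
```

```text
[ 267.73157745 -564.61422118  403.93719399] [-3.14023452e+00  7.09383365e-05  4.42790309e-01] 0.0 1.0020937796785627
top [[0.23, -0.95, 0.2, 266.62], [-0.97, -0.22, 0.05, -162.62], [-0.0, -0.21, -0.98, 1369.92], [0.0, 0.0, 0.0, 1.0]] 497.32501259722255
rack [([630.0, -149.0, 92.0], 0.58)]
rail [([631.0, -154.0, 91.0], 0.82)]
dowel_long [([626.0, -141.0, 119.0], 0.87), ([629.0, -150.0, 98.0], 0.23)]
dowel_medium [([608.0, -68.0, 111.0], 0.91)]
dowel_short [([613.0, -217.0, 103.0], 0.67)]
jig [([451.0, 210.0, 14.0], 0.6), ([629.0, -150.0, 94.0], 0.27)]
tin [([607.0, 107.0, 107.0], 0.81)]
jar [([447.0, -313.0, 117.0], 0.61)]
glue [([514.0, -383.0, 147.0], 0.93)]
paint_tin [([344.0, -134.0, 76.0], 0.93)]
side [[1.0, 0.02, -0.05, 544.27], [0.05, -0.44, 0.9, -1144.58], [-0.01, -0.9, -0.44, 699.41], [0.0, 0.0, 0.0, 1.0]] 427.0709630562851
rack [([660.0, -218.0, 88.0], 0.83)]
rail [([659.0, -211.0, 86.0], 0.72), ([352.0, -158.0, 65.0], 0.36)]
dowel_long [([618.0, -78.0, 110.0], 0.67)]
dowel_medium [([620.0, -78.0, 113.0], 0.63)]
dowel_short [([618.0, -228.0, 107.0], 0.75), ([661.0, -215.0, 88.0], 0.51)]
jig [([456.0, 199.0, 13.0], 0.83)]
tin [([618.0, 86.0, 87.0], 0.76)]
jar [([455.0, -342.0, 85.0], 0.55)]
glue [([524.0, -419.0, 114.0], 0.97), ([656.0, -215.0, 88.0], 0.67)]
paint_tin [([351.0, -159.0, 64.0], 0.56)]
```

View pics/top1.png

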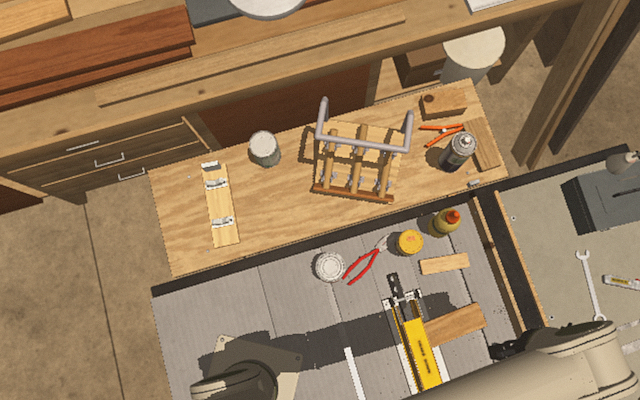

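View pics/side1.png

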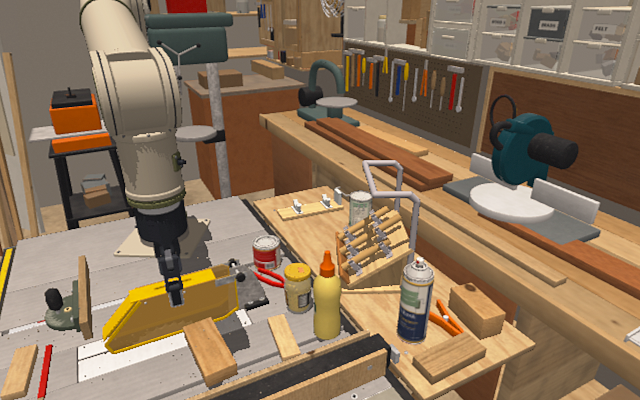

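The top view shows the rack around (360,165), with the longest dowel in the middle, and the jig around (218,205), with its stop at the top near (210,165). The side view shows the glue bottle and jar on the robot's side of the rack. Next I'll zoom in to pick features.

```bash
python3 - <<'E'
import cv2,numpy as np
def crop(n,x0,y0,w,h,s,out):
    im=cv2.imread(f'pics/{n}.png')[y0:y0+h,x0:x0+w]; im=cv2.resize(im,None,fx=s,fy=s,interpolation=cv2.INTER_CUBIC)
    for k in range(0,w,10): cv2.putText(im,str(x0+k),(k*s,8),0,.3,(0,0,255)); cv2.line(im,(k*s,10),(k*s,14),(0,0,255))
    for k in range(0,h,10): cv2.putText(im,str(y0+k),(0,k*s+4),0,.3,(0,0,255)); cv2.line(im,(20,k*s),(25,k*s),(0,0,255))
    return im
a=crop('top1',300,90,115,120,5,0); b=crop('top1',190,150,60,105,5,0)
h=max(a.shape[0],b.shape[0]); p=lambda i:cv2.copyMakeBorder(i,0,h-i.shape[0],0,0,0)
# jig narrower
im=np.hstack([p(b),p(a)])[:, :]
print(im.shape); im=cv2.resize(im,(800,int(im.shape[0]*800/im.shape[1]))) if im.shape[1]>800 else im
cv2.imwrite('pics/tc.png',im[:600])
a=crop('side1',325,150,100,145,4,0);b=crop('side1',265,170,100,60,4,0)
h=a.shape[0];cv2.imwrite('pics/sc.png',np.hstack([p(b),a]))
E
```

```text
(600, 875, 3)
```

View pics/tc.png

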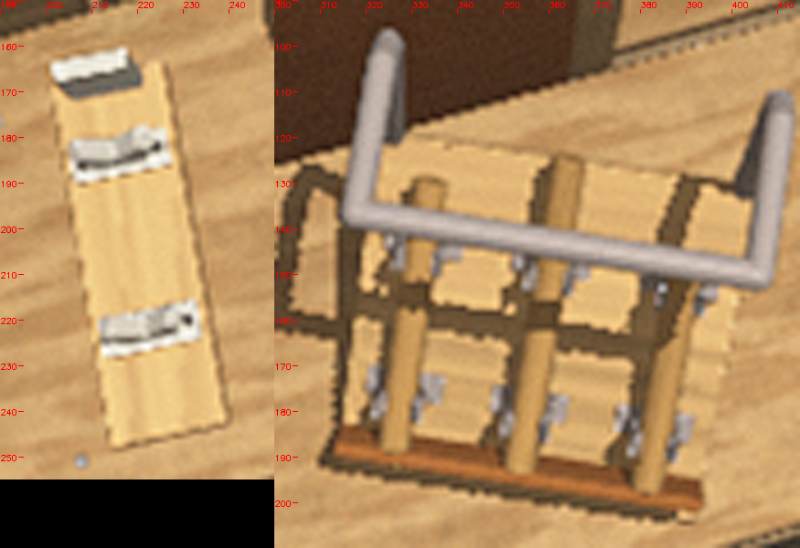

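View pics/sc.png

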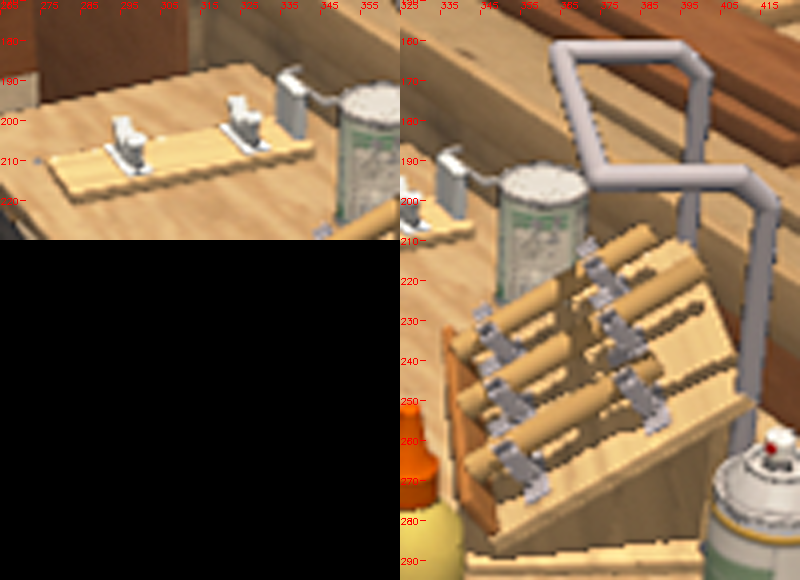

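The dowels, rail and jig base corners show clearly in both views, so I can fit both poses from picked pixels.

```bash
cat > fit.py <<'E'
from h import *
from scipy.optimize import least_squares
s,c=np.sin(np.radians(35)),np.cos(np.radians(35))
def dw(d,y): return [-30*s+d*c, y, 35+30*c+d*s]
R=[('top',dw(190,0),364.1,126.1),('top',dw(0,0),354,191.1),('top',dw(165,75),333.9,130.5),('top',dw(0,75),326.7,187.6),('top',dw(0,-75),382.3,196.6),
('top',[50,0,280],362.1,143),
('side',dw(165,75),386.3,208.8),('side',dw(0,75),340.5,237),('side',dw(190,0),399.3,215.5),('side',dw(0,0),342.5,250.8),('side',dw(140,-75),388.8,241.3),('side',dw(0,-75),344.3,266.3)]
J=[('top',[-115,35,14],214.5,248),('top',[-115,-35,14],240.3,241.5),('top',[115,-35,14],225.9,163.6),
('side',[-115,-35,14],282.5,217.5),('side',[-115,35,14],277.5,210),('side',[115,-35,14],343.3,206.3)]
def W(p,q): C,S=np.cos(p[2]),np.sin(p[2]); return np.array([p[0]+C*q[0]-S*q[1],p[1]+S*q[0]+C*q[1],q[2]])
def res(p,L): return np.array([np.subtract(proj(k,W(p,q)),(u,v)) for k,q,u,v in L]).ravel()
for n,L,x0 in [('rack',R,[570,-150,0]),('jig',J,[450,205,0])]:
    r=least_squares(res,x0,args=(L,),loss='soft_l1',x_scale=[1,1,.01]); print(n,r.x.round(4).tolist()); print(r.fun.reshape(-1,2).round(1).tolist())
E
python3 fit.py
```

```text
rack [574.9771, -147.1286, 0.0765]
[[0.1, -2.0], [-0.1, 1.2], [0.0, -1.1], [-0.2, 0.6], [-0.8, -0.2], [-0.4, 0.4], [1.4, -0.6], [-1.4, 1.0], [1.4, 0.6], [-1.4, 1.3], [0.8, -0.9], [-0.9, 1.5]]
jig [450.0441, 206.0134, 0.4433]
[[0.3, -0.2], [-0.3, 0.8], [-0.2, -0.5], [0.3, 0.8], [-1.0, -0.4], [0.6, 0.0]]
```

```bash
cat > to.py <<'E'
import sys; from h import *
from scipy.spatial.transform import Rotation as Ro
x,y,z,yaw=map(float,sys.argv[1:5]) # grasp point target, tool yaw
o=observe(); M=Ro.from_euler('xyz',o['tool_rot']).as_matrix()
d=M.T@(np.array([x,y,z+155])-o['tool_pos']); t=(o['tool_rot'][2]-yaw+np.pi)%(2*np.pi)-np.pi
print('shift',d.round(1),'turn',round(t,3),'clock',o['clock'],'grasp',(o['tool_pos']+155*M[:,2]).round(1),'rpy',np.round(o['tool_rot'],3),'q',np.round(o['q'],2),'F',np.round(o['ft_force'],1))
E
python3 to.py 700 -138 365 0.0765
python3 -m jog '[0.5,0,0,-116,0,0.5,0,0,-116,0,0.5,0,0,-116,0,0.5,573,-200,-116,0.366,0.5,573,-200,-116,0.366,0.5,573,-200,-116,0.366,0.5,573,-200,-116,0.366,0.5,573,-200,-116,0.366,0.5,573,-200,-116,0.366,0.5,573,-200,-116,0.366,0.5,573,-200,-116,0.366,0.5,573,-200,-116,0.366]'
python3 to.py 700 -138 365 0.0765
```

```text
shift [ 573.4 -200.4 -115.3] turn 0.366 clock 1.1 grasp [ 267.8 -564.7  249.7] rpy [ 3.141 -0.     0.443] q [ 1.11  0.33 -0.06  1.46  0.02  1.35 -0.09] F [ 0.1 -1.2  0.1]
clock: 2.3
tool_pos: [585.7, -250.7, 521.0]
tool_rot: [3.141, -0.0, 0.076]
ft_force: [0.7, -0.2, 0.2]
opening: 0.498
gripper_force: 0.0
shift [ 122.6 -103.7    1. ] turn -0.0 clock 2.3 grasp [ 585.8 -250.8  366. ] rpy [ 3.141 -0.     0.076] q [ 0.52  0.35 -0.27  1.21  0.09  1.6  -1.22] F [ 0.7 -0.2  0.2]
```

```bash

python3 -m jog '[0.5,123,-104,0,0,0.5,123,-104,0,0,0.5,123,-104,0,0,0.5,123,-104,0,0,0.5,123,-104,0,0,0.5,123,-104,0,0]'
python3 - <<'E'
from h import *
im=save('wrist','w1')
import math
s,c=math.sin(math.radians(35)),math.cos(math.radians(35))
from math import cos,sin
out=im[:,:,::-1].copy()
for d,y,L in [(190,0,'U'),(0,0,'L'),(165,75,'m'),(140,-75,'s')]:
    q=[-30*s+d*c,y,35+30*c+d*s]; p=[575+cos(.0765)*q[0]-sin(.0765)*q[1],-147.1+sin(.0765)*q[0]+cos(.0765)*q[1],q[2]]
    u,v=proj('wrist',p); print(L,u,v); cv2.drawMarker(out,(int(u),int(v)),(0,0,255),0,12)
cv2.imwrite('pics/w1.png',out)
for t in ['dowel_long','dowel_medium','dowel_short']: print(t,[(np.round(x['centre']).tolist(),round(x['confidence'],2)) for x in boxes_of('wrist',t)[:2]])
E
python3 to.py 700 -138 365 0.0765
```

```text
clock: 2.9
tool_pos: [698.9, -140.2, 520.7]
tool_rot: [3.141, 0.0, 0.076]
ft_force: [0.3, -0.6, 0.7]
opening: 0.504
gripper_force: 0.0
U 315.23912577042154 164.9224178938687
L 316.3913456311102 247.63166441351126
m 252.04645209829195 180.08235253872158
s 375.62528737837613 193.07344697400532
dowel_long [([660.0, -143.0, 144.0], 0.65), ([679.0, -143.0, 130.0], 0.33)]
dowel_medium [([656.0, -66.0, 143.0], 0.62)]
dowel_short [([649.0, -212.0, 132.0], 0.78)]
shift [ 1.8 -2.7  1.5] turn -0.002 clock 3.1 grasp [ 698.5 -141.   366.5] rpy [ 3.14e+00 -1.00e-03  7.40e-02] q [ 0.3   0.54 -0.3   0.95  0.15  1.67 -1.44] F [-0.2 -0.5  0. ]
```

View pics/w1.png

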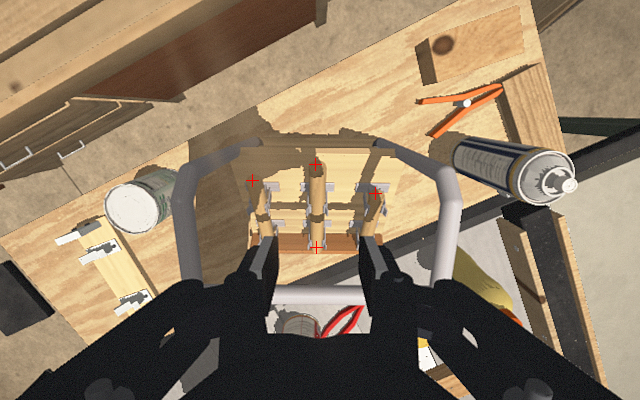

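The predicted dowel ends (red crosses, long dowel at (315,165) and (316,247)) sit on the real ones to within about 3 px. The rail at row 297 is clear of the fingers. Now I'll descend onto the upper overhang.

```bash

python3 -m jog '[0.5,1.5,-1.5,40,0,0.5,1.5,-1.5,80,0,0.5,1.5,-1.5,120,0,0.5,1.5,-1.5,150,0,0.5,1.5,-1.5,170,0,0.5,1.5,-1.5,185,0,0.5,1.5,-1.5,195,0,0.5,1.5,-1.5,206,0,0.5,1.5,-1.5,206,0]' 120
python3 to.py 700 -139.5 159.4 0.0765
python3 - <<'E'
from h import *
save('wrist','w2')
E
```

```text
clock: 4.0
tool_pos: [700.4, -137.7, 313.7]
tool_rot: [-3.141, 0.001, 0.077]
ft_force: [-1.3, 0.9, -0.0]
opening: 0.503
gripper_force: 0.0
shift [-0.6  1.8 -0.7] turn 0.0 clock 4.0 grasp [ 700.2 -137.7  158.7] rpy [-3.141e+00  1.000e-03  7.700e-02] q [ 0.33  0.6  -0.3   1.29  0.18  1.28 -1.47] F [-1.3  0.9 -0. ]
```

View pics/w2.png

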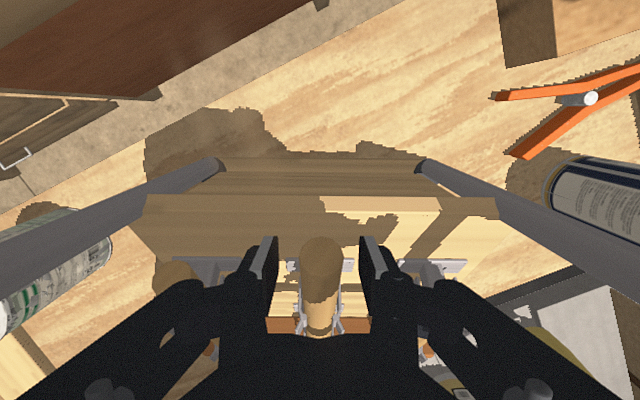

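The dowel end (around (321,260)) is centred between the fingers (278 and 360). Closing the gripper.

```bash

python3 -m jog '[0,0,1,0,0,0,0,1,0,0,0,0,1,0,0,0,0,1,0,0,0,0,1,0,0,0,0,1,0,0,0,0,1,0,0,0,0,1,0,0]' 120
python3 to.py 700 -139.5 159.4 0.0765
```

```text
clock: 4.85
tool_pos: [701.1, -138.6, 315.9]
tool_rot: [3.141, -0.002, 0.077]
ft_force: [0.6, 0.1, 5.7]
opening: 0.2
gripper_force: 117.2
shift [-1.1  0.8  1.5] turn 0.0 clock 4.85 grasp [ 701.4 -138.7  160.9] rpy [ 3.141e+00 -2.000e-03  7.700e-02] q [ 0.33  0.6  -0.3   1.28  0.18  1.28 -1.47] F [0.6 0.1 5.7]
```

```bash

python3 -m jog '[0,-3,1,-4,0,0,-6,1,-8,0,0,-8,1,-12,0,0,-11,1,-16,0,0,-14,1,-20,0,0,-16,1,-23,0,0,-16,1,-23,0]' 120
python3 to.py 700 -139.5 159.4 0.0765
python3 - <<'E'
from h import *
a=save('side','s2')[140:300,320:440]; b=save('wrist','w3')
a=cv2.resize(a,None,fx=3.33,fy=3.33,interpolation=3); b=cv2.resize(b[100:400,170:470],(400,400))
cv2.imwrite('pics/c3.png',np.hstack([a[:400],cv2.resize(b,(400,min(400,len(a))))[:len(a)]] if len(a)<=400 else [a[:400],b])[:,:,::-1])
E
```

```text
clock: 5.55
tool_pos: [684.6, -141.0, 338.1]
tool_rot: [3.141, 0.0, 0.076]
ft_force: [-0.6, -0.2, 0.5]
opening: 0.2
gripper_force: 117.1
shift [15.5 -0.3 23.7] turn -0.0 clock 5.55 grasp [ 684.6 -141.1  183.1] rpy [3.141 0.    0.076] q [ 0.34  0.55 -0.31  1.31  0.17  1.31 -1.46] F [-0.6 -0.2  0.5]
```

View pics/c3.png

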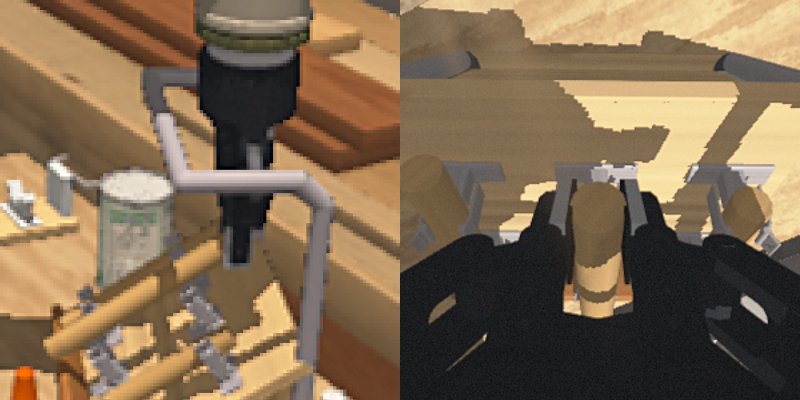

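```bash
python3 - <<'E'
from h import *
for uv in [(340,72),(340,60),(300,90)]:
    o,d=ray('top',*uv)
    print(uv,[(z,(o+d*(z-o[2])/d[2])[:2].round().tolist()) for z in (0,150,300)])
E
```

```text
(340, 72) [(0, [919.0, -28.0]), (150, [848.0, -43.0]), (300, [776.0, -57.0])]
(340, 60) [(0, [957.0, -19.0]), (150, [881.0, -35.0]), (300, [806.0, -51.0])]
(300, 90) [(0, [837.0, 74.0]), (150, [774.0, 48.0]), (300, [712.0, 22.0])]
```

```bash
python3 - <<'E'
from h import *
a=cv2.imread('pics/top1.png')[30:190,140:540]; b=cv2.imread('pics/side1.png')[90:330,240:640]
cv2.imwrite('pics/e.png',np.vstack([cv2.resize(a,None,fx=1.75,fy=1.5),cv2.resize(b,None,fx=1.75,fy=1.5)])[:600])
E
```

```text
(no output)
```

View pics/e.png

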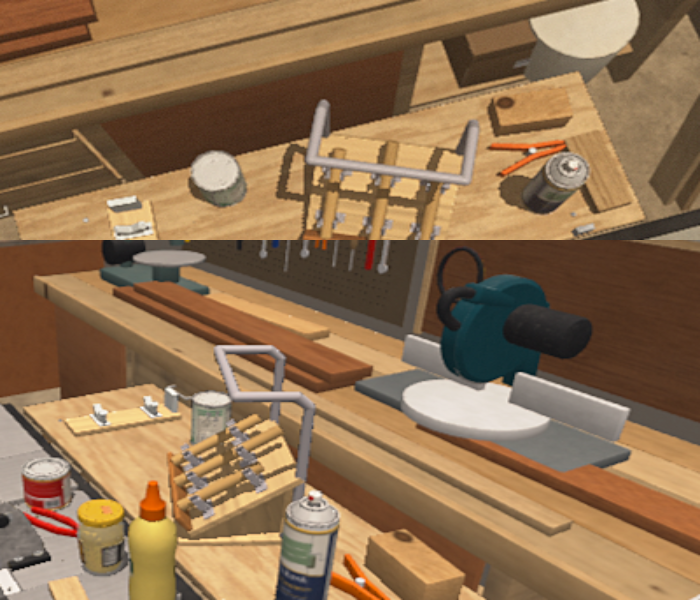

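```bash
python3 - <<'E'
from h import *
o1,a=ray('top',197,113.3);_,b=ray('top',380,60);n1=np.cross(a,b)
o2,c=ray('side',265.7,126.7);_,d=ray('side',520,290);n2=np.cross(c,d)
for y in (-300,-140,0):
    # n1.(p-o1)=0,n2.(p-o2)=0
    A=np.array([[n1[0],n1[2]],[n2[0],n2[2]]]); r=np.array([n1@o1-n1[1]*y,n2@o2-n2[1]*y]); print(y,np.linalg.solve(A,r))
E
```

```text
-300 [1082.55007196   -5.07905908]
-140 [990.51787084  -8.51258328]
0 [909.98969486 -11.51691695]
```

The bench behind is far enough back (x > 900). I'll slide the dowel up and back along the slope, out from under the rail.

```bash

python3 -m jog '[0,22,0,-16,0,0,45,0,-32,0,0,68,0,-48,0,0,90,0,-64,0,0,110,0,-80,0,0,110,0,-80,0]' 120
python3 to.py 795 -132 420 0.0765
python3 - <<'E'
from h import *
a=save('side','s4')[60:300,300:460]; b=save('wrist','w4')
cv2.imwrite('pics/c4.png',np.hstack([cv2.resize(a,(320,480)),cv2.resize(b[:,100:540],(440,480))])[:,:,::-1])
E
```

```text
clock: 6.25
tool_pos: [796.1, -131.4, 418.3]
tool_rot: [-3.141, -0.002, 0.078]
ft_force: [0.2, 0.2, -0.0]
opening: 0.201
gripper_force: 117.3
shift [  -0.9    0.5 -156.7] turn 0.001 clock 6.25 grasp [ 796.5 -131.3  263.3] rpy [-3.141e+00 -2.000e-03  7.800e-02] q [ 0.22  0.79 -0.28  0.76  0.19  1.61 -1.46] F [ 0.2  0.2 -0. ]
```

View pics/c4.png

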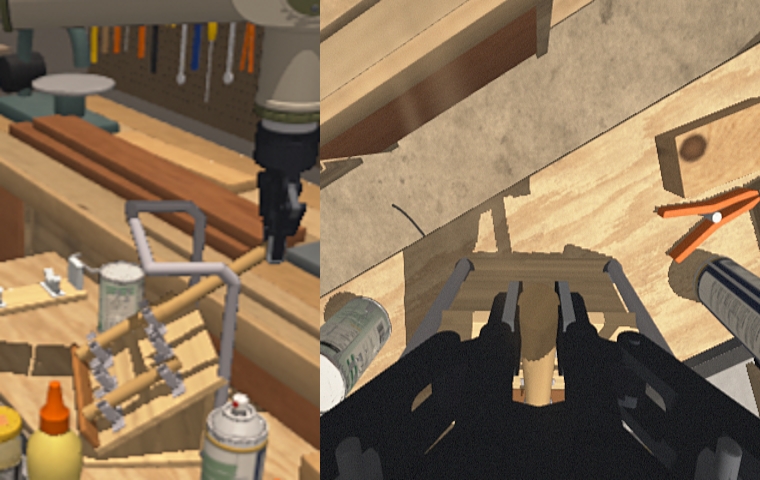

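```bash

python3 -m jog '[0,10,0,-10,0,0,12,0,-40,0,0,12,0,-80,0,0,12,0,-120,0,0,12,0,-155,0,0,12,0,-165,0,0,12,0,-165,0]' 120
python3 to.py 540 60 425 0.4433
python3 - <<'E'
from h import *
a=save('side','s5')[40:280,300:460]; b=save('wrist','w5')
cv2.imwrite('pics/c5.png',np.hstack([cv2.resize(a,(320,480)),cv2.resize(b[:,100:540],(440,480))])[:,:,::-1])
E
```

```text
clock: 7.05
tool_pos: [789.6, -128.9, 577.3]
tool_rot: [3.14, -0.015, 0.077]
ft_force: [-1.2, -0.1, -0.4]
opening: 0.199
gripper_force: 117.3
shift [-234.3 -207.6   -6.5] turn -0.366 clock 7.05 grasp [ 791.9 -129.   422.3] rpy [ 3.14  -0.015  0.077] q [ 0.17  0.94 -0.68  0.16  0.62  2.06 -1.44] F [-1.2 -0.1 -0.4]
```

View pics/c5.png

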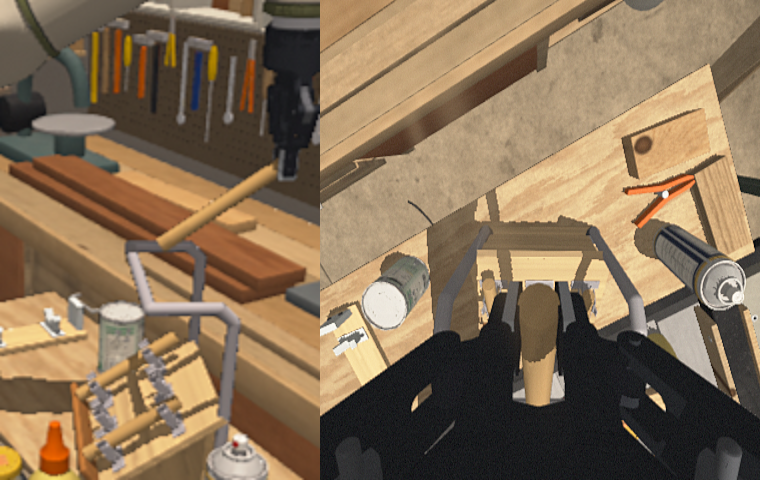

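The dowel is free, about 35° tilted, gripped at its upper end. Its lower end is at about side pixel (381,161), above the rail. That was my tenth picture, so from here I work from numbers only. Next I move over towards the jig and turn so the lower end faces the stop.

```bash
python3 - <<'E'
from h import *
g=np.array([791.9,-129,422.3]); d=np.array([np.cos(.077),np.sin(.077),0])
for th in (25,30,35,40,45):
  t=np.radians(th); print(th,[np.round(proj('side',g-s*(np.cos(t)*d+[0,0,np.sin(t)])),1).tolist() for s in (168,174,180)])
E
python3 -m jog '[0,-50,0,0,0,0,-100,0,0,0,0,-140,-40,0,0,0,-180,-80,0,0,0,-271,-251,-5,-0.4,0,-271,-251,-5,-0.6,0,-271,-251,-5,-0.8,0,-271,-251,-5,-0.95,0,-271,-251,-5,-1.1,0,-271,-251,-5,-1.3,0,-271,-251,-5,-1.5,0,-271,-251,-5,-1.5]' 120
python3 to.py 404 184 300 3.585
```

```text
25 [[377.1, 150.5], [374.8, 151.5], [372.5, 152.5]]
30 [[379.5, 155.5], [377.3, 156.7], [375.2, 157.8]]
35 [[382.4, 160.2], [380.3, 161.5], [378.2, 162.8]]
40 [[385.6, 164.5], [383.7, 166.0], [381.8, 167.4]]
45 [[389.3, 168.5], [387.5, 170.1], [385.7, 171.7]]
clock: 8.35
tool_pos: [500.5, 100.2, 574.1]
tool_rot: [3.132, 0.001, 1.281]
ft_force: [0.9, -0.4, -1.2]
opening: 0.204
gripper_force: 117.6
shift [  52.8 -117.6  118. ] turn -2.304 clock 8.35 grasp [501.9  99.6 419.1] rpy [3.132e+00 1.000e-03 1.281e+00] q [ 0.79  0.19 -1.23  1.41  0.18  1.66 -0.7 ] F [ 0.9 -0.4 -1.2]
```

```bash

python3 -m jog '[0,10,-20,0,-0.15,0,20,-40,0,-0.3,0,30,-60,0,-0.45,0,40,-80,0,-0.6,0,50,-100,0,-0.75,0,55,-118,0,-0.9,0,55,-118,0,-1.05,0,55,-118,0,-1.2,0,55,-118,0,-1.2]' 120
python3 to.py 400.3 182.4 200 3.585
```

```text
clock: 9.25
tool_pos: [404.0, 186.4, 573.2]
tool_rot: [3.137, 0.009, 2.476]
ft_force: [0.1, -0.6, -1.1]
opening: 0.198
gripper_force: 117.6
shift [  2.3  -6.4 218.1] turn -1.109 clock 9.25 grasp [405.5 186.1 418.2] rpy [3.137 0.009 2.476] q [ 0.84 -0.16 -1.19  1.55 -0.14  1.64  0.55] F [ 0.1 -0.6 -1.1]
```

```bash

python3 -m jog '[0,2,-6,0,-0.15,0,2,-6,0,-0.3,0,2,-6,0,-0.45,0,2,-6,40,-0.6,0,2,-6,80,-0.75,0,2,-6,120,-0.9,0,2,-6,160,-1.05,0,2,-6,200,-1.109,0,2,-6,218,-1.109,0,2,-6,218,-1.109]' 120
python3 to.py 400.3 182.4 200 3.585
python3 - <<'E'
from h import *
for c in ['top','side']:
  save(c,c+'6')
  for t in ['dowel_long','jig']: print(c,t,[(np.round(x['centre']).tolist(),round(x['confidence'],2)) for x in boxes_of(c,t)[:3]])
E
```

```text
clock: 10.25
tool_pos: [400.4, 182.1, 353.6]
tool_rot: [-3.137, 0.004, -2.704]
ft_force: [0.4, -0.0, 0.0]
opening: 0.199
gripper_force: 117.5
shift [-0.1  0.3 -1.4] turn -0.006 clock 10.25 grasp [401.2 181.7 198.6] rpy [-3.137  0.004 -2.704] q [ 0.62  0.02 -1.14  1.95  0.02  1.18  1.49] F [ 0.4 -0.   0. ]
top dowel_long [([484.0, 223.0, 145.0], 0.74)]
top jig [([423.0, 195.0, 12.0], 0.77)]
side dowel_long [([472.0, 208.0, 156.0], 0.58)]
side jig [([457.0, 200.0, 15.0], 0.67)]
```

```bash

python3 -m jog '[0,0,0,30,0,0,0,0,55,0,0,0,0,68,0,0,2,0,76,0,0,5,0,84,0,0,8,0,92,0,0,11,0,100,0,0,14,0,108,0,0,14,0,108,0]' 40
python3 to.py 377.8 171.7 46 3.585
python3 - <<'E'
from h import *
for c in ['top','side']:
  save(c,c+'7')
  for t in ['dowel_long']: print(c,t,[(np.round(x['centre']).tolist(),round(x['confidence'],2)) for x in boxes_of(c,t)[:3]])
E
```

```text
clock: 11.45
tool_pos: [389.3, 178.2, 248.1]
tool_rot: [-3.136, 0.01, -2.695]
ft_force: [-3.2, 3.3, 5.5]
opening: 0.203
gripper_force: 107.7
shift [13.6 -0.6 47. ] turn 0.003 clock 11.45 grasp [391.1 178.   93.1] rpy [-3.136  0.01  -2.695] q [ 0.53  0.2  -1.12  2.09  0.23  0.96  1.31] F [-3.2  3.3  5.5]
top dowel_long [([482.0, 221.0, 64.0], 0.52)]
side dowel_long [([464.0, 205.0, 72.0], 0.62)]
```

```bash

python3 -m jog '[0,3,0,10,0,0,6,0,20,0,0,9,0,30,0,0,12,0,38,0,0,12,0,44,0,0,12,0,46,0,0,12,0,46,0]' 40
python3 to.py 377.8 171.7 46 3.585
python3 - <<'E'
from h import *
for c in ['top','side']:
  save(c,c+'8')
  for t in ['dowel_long']: print(c,t,[(np.round(x['centre']).tolist(),round(x['confidence'],2)) for x in boxes_of(c,t)[:3]])
E
```

```text
clock: 12.35
tool_pos: [379.1, 172.5, 202.0]
tool_rot: [-3.136, 0.008, -2.698]
ft_force: [-5.6, 0.4, 7.9]
opening: 0.199
gripper_force: 104.6
shift [ 1.5 -0.1  1. ] turn 0.001 clock 12.35 grasp [380.6 172.1  47. ] rpy [-3.136  0.008 -2.698] q [ 0.47  0.27 -1.07  2.15  0.32  0.87  1.22] F [-5.6  0.4  7.9]
top dowel_long [([485.0, 228.0, 61.0], 0.74)]
side dowel_long [([465.0, 210.0, 55.0], 0.64), ([658.0, -210.0, 87.0], 0.17)]
```

```bash

python3 -m jog '[0,0,0,0,0,0,-1,0,0,0,0,-2,0,0,0,0,-3,0,0,0,0,-4,0,0,0,0,-4,0,0,0]' 20
python3 to.py 377.8 171.7 46 3.585
python3 -m jog '[0,-1,0,0,0,0,-2,0,0,0,0,-3,0,0,0,0,-4,0,0,0,0,-4,0,0,0]' 20
python3 to.py 377.8 171.7 46 3.585
```

```text
clock: 13.15
tool_pos: [381.6, 175.2, 202.1]
tool_rot: [-3.137, 0.006, -2.695]
ft_force: [-13.3, 3.8, 14.1]
opening: 0.198
gripper_force: 105.3
shift [ 5.  -1.5  1. ] turn 0.004 clock 13.15 grasp [382.9 174.9  47.1] rpy [-3.137  0.006 -2.695] q [ 0.46  0.28 -1.06  2.15  0.33  0.88  1.22] F [-13.3   3.8  14.1]
clock: 13.65
tool_pos: [384.8, 176.0, 201.7]
tool_rot: [-3.136, 0.003, -2.698]
ft_force: [-16.3, 0.8, 17.1]
opening: 0.198
gripper_force: 108.0
shift [ 8.1 -0.9  0.7] turn 0.0 clock 13.65 grasp [385.5 175.4  46.7] rpy [-3.136e+00  3.000e-03 -2.698e+00] q [ 0.45  0.29 -1.06  2.14  0.34  0.88  1.21] F [-16.3   0.8  17.1]
```

```bash

python3 -m jog '[0.15,0,0,0,0,0.25,0,0,0,0,0.4,0,0,0,0,0.5,0,0,0,0,0.5,0,0,0,0,0.5,0,0,0,0,0.5,0,0,-40,0,0.5,0,0,-80,0,0.5,0,0,-80,0]' 20
python3 to.py 454.5 208.2 140 3.585
python3 - <<'E'
from h import *
for c in ['top','side','wrist']:
  save(c,c+'9')
  for t in ['dowel_long']: print(c,t,[(np.round(x['centre']).tolist(),round(x['confidence'],2)) for x in boxes_of(c,t)[:3]])
E
```

```text
clock: 14.55
tool_pos: [387.3, 176.8, 286.4]
tool_rot: [-3.132, 0.016, -2.697]
ft_force: [1.1, -0.1, -0.3]
opening: 0.501
gripper_force: 0.0
shift [-74.3  -0.7  -7.4] turn 0.001 clock 14.55 grasp [390.1 176.6 131.4] rpy [-3.132  0.016 -2.697] q [ 0.62  0.1  -1.17  2.06  0.12  1.03  1.4 ] F [ 1.1 -0.1 -0.3]
top dowel_long [([471.0, 215.0, 55.0], 0.89), ([612.0, 108.0, 106.0], 0.34)]
side dowel_long [([452.0, 196.0, 52.0], 0.56)]
wrist dowel_long [([410.0, 190.0, 53.0], 0.98)]
```

```bash

python3 -m jog '[0.5,-30,-0.7,0,0,0.5,-60,-0.7,0,0,0.5,-74,-0.7,10,0,0.5,-74,-0.7,40,0,0.5,-74,-0.7,65,0,0.5,-74,-0.7,85,0,0.5,-74,-0.7,85,0,0.5,-74,-0.7,85,0]' 20
python3 to.py 454.5 208.2 47 3.585
python3 -m jog '[0,0,0,0,0,0,0,0,0,0,0,0,0,0,0,0,0,0,0,0,0,0,0,0,0,0,0,0,0,0,0,0,0,0,0]' 20
python3 to.py 454.5 208.2 47 3.585
```

```text
clock: 15.65
tool_pos: [453.8, 207.1, 197.8]
tool_rot: [-3.136, 0.008, -2.696]
ft_force: [0.4, 0.4, 0.2]
opening: 0.496
gripper_force: 0.0
shift [-1.2  0.7 -4.1] turn 0.002 clock 15.65 grasp [455.3 206.8  42.9] rpy [-3.136  0.008 -2.696] q [ 0.33  0.48 -0.99  1.96  0.5   0.96  1.12] F [0.4 0.4 0.2]
clock: 16.35
tool_pos: [453.7, 208.6, 199.4]
tool_rot: [-3.137, 0.012, -2.696]
ft_force: [-3.3, 6.5, 1.1]
opening: 0.225
gripper_force: 23.0
shift [-0.6 -0.7 -2.6] turn 0.002 clock 16.35 grasp [455.6 208.7  44.4] rpy [-3.137  0.012 -2.696] q [ 0.33  0.48 -0.99  1.96  0.5   0.96  1.11] F [-3.3  6.5  1.1]
```

```bash

python3 -m jog '[0,0,1,0,0,0,0,1.5,0,0,0,-1,1.5,0,0,0,-2,1.5,0,0,0,-3,1.5,0,0,0,-3,1.5,0,0]' 20
python3 to.py 454.5 208.2 47 3.585
python3 -m jog '[0,-1,0,0,0,0,-2,0,0,0,0,-3,0,0,0,0,-3,0,0,0]' 20
python3 to.py 454.5 208.2 47 3.585
```

```text
clock: 16.95
tool_pos: [454.5, 209.7, 199.1]
tool_rot: [-3.134, 0.005, -2.697]
ft_force: [-19.2, -5.7, 25.8]
opening: 0.225
gripper_force: 25.0
shift [ 0.6 -1.4 -2.9] turn 0.002 clock 16.95 grasp [455.7 208.9  44.1] rpy [-3.134  0.005 -2.697] q [ 0.33  0.48 -0.99  1.95  0.5   0.97  1.11] F [-19.2  -5.7  25.8]
clock: 17.35
tool_pos: [456.2, 210.5, 198.1]
tool_rot: [-3.134, 0.002, -2.696]
ft_force: [-22.0, -6.8, 21.1]
opening: 0.223
gripper_force: 25.1
shift [ 2.5 -1.4 -3.9] turn 0.002 clock 17.35 grasp [456.9 209.5  43.1] rpy [-3.134e+00  2.000e-03 -2.696e+00] q [ 0.32  0.49 -0.99  1.95  0.5   0.97  1.11] F [-22.   -6.8  21.1]
```

```bash

python3 -m jog '[0.35,2,0,0,0,0.45,2,0,-2,0,0.45,2,0,-3,0,0.45,2,0,-3,0]' 20
python3 to.py 454.5 208.2 47 3.585
python3 -m jog '[0,0,0,0,0,0,0,0,0,0,0,0,0,0,0,0,0,0,0,0,0,0,0,0,0,0,0,0,0,0]' 20
python3 to.py 454.5 208.2 47 3.585
python3 -m jog '[0,-1,0,0,0,0,-2,0,0,0,0,-2,0,0,0]' 20
python3 to.py 454.5 208.2 47 3.585
```

```text
clock: 17.75
tool_pos: [457.5, 209.6, 201.5]
tool_rot: [-3.135, 0.01, -2.698]
ft_force: [0.1, 0.4, 0.5]
opening: 0.446
gripper_force: 0.0
shift [ 3.3  0.  -0.5] turn 0.0 clock 17.75 grasp [459.4 209.3  46.5] rpy [-3.135  0.01  -2.698] q [ 0.33  0.48 -0.99  1.95  0.5   0.97  1.11] F [0.1 0.4 0.5]
clock: 18.35
tool_pos: [456.9, 210.5, 201.3]
tool_rot: [-3.136, 0.01, -2.697]
ft_force: [-1.7, 4.1, 2.5]
opening: 0.23
gripper_force: 21.7
shift [ 3.1 -1.  -0.7] turn 0.001 clock 18.35 grasp [458.7 210.3  46.3] rpy [-3.136  0.01  -2.697] q [ 0.33  0.48 -0.99  1.95  0.5   0.97  1.11] F [-1.7  4.1  2.5]
clock: 18.65
tool_pos: [457.5, 211.0, 201.2]
tool_rot: [-3.135, 0.006, -2.696]
ft_force: [-12.2, -0.0, 16.0]
opening: 0.226
gripper_force: 22.9
shift [ 3.9 -1.2 -0.8] turn 0.002 clock 18.65 grasp [458.8 210.4  46.2] rpy [-3.135  0.006 -2.696] q [ 0.32  0.48 -0.99  1.95  0.5   0.97  1.11] F [-12.2  -0.   16. ]
```

```bash

python3 -m jog '[0.35,1,0,0,0,0.45,1,0,0,0,0.45,1,0,0,0,0.45,1,0,-50,0,0.45,1,0,-100,0,0.45,1,0,-150,0,0.45,1,0,-200,0,0.45,100,0,-200,0,0.45,100,0,-200,0,0.45,100,0,-200,0]' 20
cat > chk.py <<'E'
from h import *
J=np.array([450.04,206.01]);yw=.4433;C,S=np.cos(yw),np.sin(yw)
def P(c,x,y,z): return proj(c,[J[0]+C*x-S*y,J[1]+S*x+C*y,z])
for c in ['top','side']:
    ref=cv2.imread(f'pics/{c}1.png').astype(int); im=save(c,c+'A')[:,:,::-1].astype(int); D=np.abs(im-ref).sum(2)
    M=np.float32(D)
    print(c)
    for y in (-16,-10,-5,0,5,10,16):
        print(y,[int(cv2.getRectSubPix(M,(1,1),P(c,x,y,46 if abs(y)>9 else 54))[0,0]) for x in range(-105,116,6)])
    for t in ['dowel_long','dowel_medium','dowel_short']: print(t,[(np.round(x['centre']).tolist(),round(x['confidence'],2)) for x in boxes_of(c,t)[:1]])
E
python3 chk.py
```

```text
clock: 19.65
tool_pos: [365.9, 167.8, 400.3]
tool_rot: [-3.135, 0.011, -2.698]
ft_force: [-0.8, -0.5, -1.3]
opening: 0.45
gripper_force: 0.0
top
-16 [9, 3, 4, 8, 6, 1, 7, 5, 5, 10, 6, 18, 35, 28, 31, 43, 7, 10, 3, 7, 3, 10, 5, 5, 9, 4, 4, 4, 5, 3, 11, 6, 4, 3, 3, 23, 6]
-10 [2, 5, 5, 34, 61, 20, 45, 142, 73, 170, 278, 345, 417, 410, 373, 377, 285, 100, 55, 32, 52, 38, 84, 67, 53, 51, 17, 26, 58, 64, 27, 53, 79, 37, 24, 7, 2]
-5 [3, 6, 168, 221, 172, 183, 205, 330, 329, 398, 489, 438, 380, 293, 272, 355, 296, 193, 154, 150, 135, 143, 110, 125, 96, 151, 111, 133, 109, 111, 121, 85, 100, 182, 133, 9, 7]
0 [9, 2, 109, 156, 80, 83, 209, 357, 420, 492, 455, 427, 391, 291, 272, 330, 212, 71, 55, 64, 87, 83, 68, 68, 142, 104, 122, 152, 72, 70, 65, 70, 52, 197, 193, 26, 8]
5 [3, 5, 87, 162, 118, 127, 90, 330, 376, 469, 477, 301, 254, 286, 265, 242, 162, 106, 112, 114, 114, 116, 123, 112, 100, 153, 124, 165, 106, 98, 114, 106, 113, 137, 136, 20, 2]
10 [6, 3, 32, 209, 170, 160, 191, 405, 205, 480, 498, 387, 377, 298, 258, 241, 173, 197, 144, 136, 150, 143, 175, 168, 127, 234, 86, 198, 235, 154,
[... 928 characters left out ...]
, 35, 38, 34, 45, 70, 39, 125, 167, 169, 59, 43, 58, 42, 68, 178, 145, 16, 10]
5 [293, 277, 280, 32, 32, 50, 170, 285, 458, 450, 316, 78, 44, 34, 27, 27, 33, 26, 24, 28, 32, 30, 39, 56, 42, 81, 142, 165, 57, 42, 47, 36, 35, 133, 146, 31, 7]
10 [296, 286, 276, 124, 34, 44, 29, 166, 422, 470, 374, 257, 60, 33, 28, 27, 24, 53, 56, 47, 42, 43, 41, 42, 38, 31, 153, 201, 162, 47, 41, 45, 28, 84, 179, 142, 24]
16 [297, 288, 280, 192, 63, 32, 49, 223, 315, 469, 410, 260, 53, 34, 46, 35, 24, 33, 29, 29, 34, 39, 34, 44, 68, 32, 113, 159, 183, 65, 41, 58, 47, 52, 165, 170, 15]
dowel_long [([450.0, 200.0, 52.0], 0.65)]
dowel_medium [([616.0, -78.0, 110.0], 0.78)]
dowel_short [([614.0, 89.0, 88.0], 0.2)]
```

```bash

python3 -m jog '[0.45,-50,0,0,0,0.45,-100,0,0,0,0.45,-100,0,50,0,0.45,-100,0,100,0,0.45,-100,0,150,0,0.45,-100,0,180,0,0.45,-100,1,199,0,0.45,-100,1,199,0,0,-100,1,199,0,0,-100,1,199,0,0,-100,1,199,0,0,-100,1,199,0]' 20
python3 -m jog '[0,0,0,0,0,0,2,0,0,0,0,4,0,0,0,0,6,0,0,0,0,6,0,0,0]' 20
python3 to.py 454.5 208.2 47 3.585
for i in 1 2 ; do :; done
python3 -m jog '[0,-1,0,0,0,0,-3,0,0,0,0,-3,0,0,0]' 20
python3 to.py 454.5 208.2 47 3.585
python3 -m jog '[0,-1,0,0,0,0,-2,0,0,0,0,-2,0,0,0]' 20
python3 to.py 454.5 208.2 47 3.585
python3 -m jog '[0,-1,0,0,0,0,-2,0,0,0,0,-2,0,0,0]' 20
python3 to.py 454.5 208.2 47 3.585
```

```text
clock: 21.25
tool_pos: [459.0, 211.7, 203.3]
tool_rot: [-3.134, 0.011, -2.698]
ft_force: [-1.5, -0.6, -0.8]
opening: 0.221
gripper_force: 21.4
clock: 21.75
tool_pos: [453.6, 209.3, 202.8]
tool_rot: [-3.135, 0.011, -2.697]
ft_force: [2.9, 1.1, 7.5]
opening: 0.225
gripper_force: 22.0
shift [-0.3 -1.3  0.8] turn 0.001 clock 21.75 grasp [455.7 209.1  47.8] rpy [-3.135  0.011 -2.697] q [ 0.39  0.51 -1.07  1.96  0.55  0.99  1.07] F [2.9 1.1 7.5]
clock: 22.05
tool_pos: [454.7, 210.1, 202.6]
tool_rot: [-3.133, 0.005, -2.697]
ft_force: [-11.4, -7.0, 24.9]
opening: 0.228
gripper_force: 23.6
shift [ 1.  -1.6  0.6] turn 0.001 clock 22.05 grasp [456.  209.2  47.6] rpy [-3.133  0.005 -2.697] q [ 0.39  0.52 -1.07  1.95  0.56  1.    1.07] F [-11.4  -7.   24.9]
clock: 22.35
tool_pos: [456.0, 210.7, 202.1]
tool_rot: [-3.133, 0.003, -2.697]
ft_force: [-13.2, -8.2, 21.7]
opening: 0.226
gripper_force: 23.5
shift [ 2.4 -1.6  0.1] turn 0.001 clock 22.35 grasp [457.1 209.6  47.1] rpy [-3.133e+00  3.000e-03 -2.697e+00] q [ 0.38  0.52 -1.07  1.95  0.56  1.    1.07] F [-13.2  -8.2  21.7]
clock: 22.65
tool_pos: [457.5, 211.4, 201.9]
tool_rot: [-3.133, 0.003, -2.697]
ft_force: [-14.9, -8.5, 21.5]
opening: 0.227
gripper_force: 23.6
shift [ 4.1 -1.6 -0.1] turn 0.001 clock 22.65 grasp [458.5 210.3  46.9] rpy [-3.133e+00  3.000e-03 -2.697e+00] q [ 0.38  0.53 -1.07  1.94  0.56  1.    1.07] F [-14.9  -8.5  21.5]
```

```bash

python3 -m jog '[0,0,0,-1,0,0,0,0,-2,0,0,0,0,-2,0]' 20
python3 -m jog '[0,-1,0,0,0,0,-2,0,-0.3,0,0,-2,0,-0.3,0]' 20
python3 to.py 454.5 208.2 47 3.585
python3 -m jog '[0,-1,0,-0.5,0,0,-2,0,-1,0,0,-2,0,-1,0]' 20
python3 to.py 454.5 208.2 47 3.585
```

```text
clock: 22.95
tool_pos: [459.3, 212.0, 204.0]
tool_rot: [-3.135, 0.009, -2.697]
ft_force: [-0.5, -0.1, -0.3]
opening: 0.226
gripper_force: 21.7
clock: 23.25
tool_pos: [460.6, 212.5, 203.8]
tool_rot: [-3.135, 0.006, -2.697]
ft_force: [-4.5, -1.9, -0.4]
opening: 0.226
gripper_force: 21.8
shift [ 7.4 -1.3  1.8] turn 0.001 clock 23.25 grasp [461.9 212.   48.8] rpy [-3.135  0.006 -2.697] q [ 0.38  0.53 -1.07  1.93  0.56  1.    1.07] F [-4.5 -1.9 -0.4]
clock: 23.55
tool_pos: [461.2, 212.9, 204.0]
tool_rot: [-3.134, 0.002, -2.697]
ft_force: [-10.1, -5.4, -0.3]
opening: 0.222
gripper_force: 21.8
shift [ 8.1 -1.4  2. ] turn 0.001 clock 23.55 grasp [462. 212.  49.] rpy [-3.134e+00  2.000e-03 -2.697e+00] q [ 0.38  0.53 -1.06  1.93  0.56  1.01  1.07] F [-10.1  -5.4  -0.3]
```

With the downward load taken off, the horizontal force rises to about 11 N with no movement, so the dowel is now really against the stop. Releasing and checking.

```bash

python3 -m jog '[0,-1,0,0,0,0,-1,0,0,0,0.3,-1,0,0,0,0.45,-1,0,0,0,0.45,-1,0,0,0,0.45,-1,0,0,0,0.45,-1,0,-50,0,0.45,-1,0,-100,0,0.45,-1,0,-150,0,0.45,-1,0,-200,0,0.45,49,0,-200,0,0.45,99,0,-200,0]' 20
python3 -m jog '[0.45,50,0,-20,0,0.45,50,0,-100,0,0.45,50,0,-100,0]' 20
python3 chk.py
```

```text
clock: 24.75
tool_pos: [410.8, 190.5, 412.2]
tool_rot: [-3.137, 0.005, -2.688]
ft_force: [-1.0, -0.7, 0.0]
opening: 0.451
gripper_force: 0.0
clock: 25.05
tool_pos: [364.0, 168.6, 513.1]
tool_rot: [-3.132, 0.004, -2.69]
ft_force: [1.5, -0.3, 0.3]
opening: 0.452
gripper_force: 0.0
top
-16 [16, 5, 4, 13, 3, 7, 6, 4, 9, 10, 11, 4, 4, 10, 2, 7, 4, 5, 4, 9, 3, 4, 6, 5, 3, 6, 7, 3, 5, 9, 6, 3, 5, 7, 7, 6, 5]
-10 [4, 5, 13, 36, 57, 12, 40, 69, 21, 48, 42, 33, 44, 86, 51, 57, 20, 59, 50, 30, 51, 28, 78, 66, 8, 52, 23, 24, 52, 60, 28, 52, 77, 42, 26, 10, 5]
-5 [0, 12, 161, 218, 164, 178, 141, 170, 130, 135, 196, 169, 156, 160, 159, 173, 167, 159, 152, 150, 139, 134, 124, 110, 97, 146, 112, 134, 109, 114, 105, 129, 104, 193, 143, 11, 3]
0 [4, 5, 110, 147, 83, 85, 111, 163, 162, 183, 106, 98, 88, 89, 80, 72, 77, 70, 48, 61, 85, 79, 68, 62, 139, 109, 125, 149, 66, 75, 63, 69, 56, 198, 186, 19, 1]
5 [4, 8, 92, 158, 113, 123, 37, 167, 142, 174, 169, 106, 94, 110, 116, 116, 105, 107, 118, 103, 119, 112, 110, 106, 98, 155, 126, 164, 104, 90, 106, 118, 100, 141, 132, 14, 5]
10 [6, 3, 37, 215, 162, 151
[... 1044 characters left out ...]
 30, 35, 38, 34, 44, 65, 75, 124, 169, 170, 59, 45, 55, 39, 67, 179, 142, 17, 12]
5 [314, 289, 274, 34, 33, 46, 57, 101, 200, 208, 65, 49, 42, 34, 26, 30, 60, 41, 29, 27, 32, 30, 39, 52, 56, 82, 142, 167, 54, 41, 47, 33, 35, 134, 146, 32, 8]
10 [76, 157, 234, 131, 35, 44, 30, 64, 189, 231, 128, 35, 48, 36, 28, 26, 24, 53, 58, 48, 43, 44, 41, 42, 41, 51, 152, 202, 165, 49, 43, 43, 27, 84, 179, 124, 20]
16 [281, 325, 304, 189, 64, 31, 36, 70, 147, 206, 146, 42, 33, 34, 45, 34, 26, 36, 30, 30, 34, 39, 34, 42, 64, 71, 115, 161, 184, 65, 43, 56, 44, 50, 167, 169, 16]
dowel_long [([453.0, 200.0, 53.0], 0.78)]
dowel_medium [([618.0, -79.0, 112.0], 0.77)]
dowel_short [([617.0, -225.0, 107.0], 0.92)]
```

```bash
python3 -c "
from station import *
print(hand_in())"
```

```text
the job is handed in; nothing more can be done
None
```

I laid the longest dowel in both V rests with its end pushed up against the stop, checked from forces and image differences, and handed the job in at about 25 s; no verdict came back. The other two dowels showed in their clips, and the tins, jar and glue bottle were not knowingly touched, though I did not re-measure them at the end.

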